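# Hang a control box on its stand and hold it back against the sprung pad

## Robot

A 7-joint arm with a two-finger parallel gripper is mounted at the origin on a cart in front of the work surface, level with it; the furniture and walls round the work are solid. World frame = base frame: x ahead of the robot, y to its left, z up, the work surface at z = 0. Lengths are in m, angles in rad, forces in N, time in s.
With the tool pointing down it reaches from about 0.4 to 0.9 m from the base axis. Payload 5.6 kg.
Tool frame: the origin (TCP) lies midway between the tips of the shut fingers; the grasp point (between the pads) lies 19 mm behind it; z points along the fingers, y is the line along which they close (so a half turn about z gives the same grasp; the last joint's range is limited). The gripper opens to 92 mm and grips with 3 to 60 N. Pads are 20 mm wide; open, the fingers measure 128 mm over their backs; the gripper's body (75 mm by 189 mm) begins 69 mm behind the grasp point.
Start: joints at [-1.249, 0.468, -0.012, 1.603, 0.006, 1.071, -0.056], TCP at [0.232, 0.607, 0.215] pointing down, gripper open.
Joint ranges: [-2.53, 2.53], [-0.31, 2.02], [-1.57, 1.55], [0.28, 2.44], [-1.29, 4.43], [0.15, 1.84], [-2.92, 2.92]. Speed limits (rad/s): [2.57, 2.57, 3.14, 3.14, 3.14, 3.14, 3.14].

## Interface

Orientations are given as a 3x3 rotation matrix whose columns are the frame's x, y, z axes.
In Python, from station import env, effector, solver, viewer, workorder, search_frame, tip_of gives the robot as it stands. Calls block until the motion is done:
- env.reach(position, orientation): joint-space move of the TCP to a pose.
- env.movel(position, frame=None, rate=0.15): straight line of the TCP; frame=None keeps the orientation; rate is the mean speed in m/s.
- env.goto_joints(angles): joint-space move.
- effector.release() and effector.grasp(squeeze=None): open the fingers fully, or close them until they stop; squeeze is the grip in N (None keeps the last).
- env.pause(seconds).
- solver.inverse_kinematics(position, orientation): joint angles nearest the present ones, or None.
- env.sense(): the state.
- viewer.read_camera(name): name is "side" or "top" or "wrist"; returns (picture, depth): 420x560x3 uint8, red, green, blue; 420x560 float32, m along the optical axis (not along the pixel's ray), 0 where there is no reading.
- viewer.camera_info(name): a dict with "intrinsics" (3x3 intrinsics, pixels), "dist_coeffs" ([k1, k2, p1, p2, k3] as OpenCV has them; the pictures are not rectified), "eye" and "rotation" of the camera in the world; the wrist camera has in their place "T_tool_cam" (4x4, takes a point from camera to tool coordinates, whose origin is the TCP and whose axes are the flange's). Camera axes: x right, y up, looking along -z (the intrinsics and any distortion apply to the point x, -y, -z); pixel columns grow to the right and rows downward; lengths in m; the calibration is good to about 2 mm. A picture is of the moment at which its call begins: read the wrist's pose just before it. camera_info takes no time and is no camera call.
A pose or a line that the arm cannot do raises env.PlanningError and nothing moves.
- workorder.finish_job(): hands the job in; it is judged then, once.
Trained networks look in the newest picture that a camera, given by its name, has taken for a name from the list of things; names that differ only in an ending like _2 or _b are one class to them, and where a whole thing is asked for, a point or a joint stands for the part that bears it (a point fixed in the world has none). Each returns a list of dicts, best first, with "score" (0 to 1); they miss things now and then, are a little off and sometimes report something else, mostly with a low value. They report only what shows in the picture. A call takes as long as a camera call.
- search_frame(camera, name): "at" ([x, y, z] in m, in world coordinates, good to about 4 mm: the middle of the surface that is visible of it).
- tip_of(camera, name): "at" ([x, y, z] in m, in world coordinates, good to about 4 mm: a listed point, or the origin of a listed thing).
The state is a dict: "t": time; "joint_positions": joint angles; "joint_velocities": joint speeds; "tau": joint torques, N m; "ee_pos": TCP position; "tcp_rot": TCP orientation; "wrist_force": force on the tool from outside, world axes, zero at the start; "moment": the same for the moment, N m; "gripper_width": finger opening in m; "grasp_force": force on a finger pad.
Only numpy, scipy, OpenCV 4.12 (cv2) and the standard library are available. Lean on these libraries where they do the work, as an engineer would, in place of code of your own. Each camera call takes 0.05 s, during which the arm holds its last target. There are 200 camera calls.

## Task

Hang the grey control box by its carrying handle on both hooks of the steel stand, its cable gland facing away from the stand, and let go of it. Then push on the gland so that the back of the box presses the stand's sprung pad about half way in, with a steady 9 N or so and never to the end of its travel, and finish while holding it like that as a third hand for the fitter who will screw it down. Leave the jar and the mug alone.

Things in the scene. Friction and masses are not known exactly. Their poses are not given: they have to be found in the camera images.
- control_box: Loose grey painted box, 60 deep (x) x 120 wide (y) x 95 mm tall, about 0.6 kg, starts standing on the bench. Origin: centre of its underside, z up. -x face: front with aluminium cover plate and round black cable gland; +x face: plain back. On top stands a rigid carrying handle of 9 mm round bar.
- handle (a point): Middle of the axis of the handle's level 9 mm bar, which runs along the box's y, straight from -46 to +46 mm (legs at +-54 mm), at box x = 0, 160 mm above the underside and 65 mm above the box top. Grip it here, across the bar, from above.
- gland_end (a point): Centre of the flat outer end of the black cable gland, a fixed stub 32 mm across along the box's -x; its end is 65 mm from the box's middle plane, 40 mm above the underside (120 mm below the handle bar). Push here.
- stand: Steel stand, fixed to the bench. Origin on the bench top below the middle between the two hook valleys. Base plate x = -30 to +110, y = +-75 mm, 12 mm thick. Two posts at x = +80, y = +-36 mm each carry a hook. Nothing on it is higher than 226 mm; between the hooks (64 mm clear) nothing is higher than 122 mm. A box hung square, front to -x, has its back about 1.5 mm before the pad.
- hooks: The two round-bar hooks on the posts, as one rigid part fixed to the stand, with the stand's origin and axes.
- hook_seat (a point): Where the middle of the handle bar's axis rests when hung: stand frame 0, 0, 219 mm. Each hook is an 8 mm round bar at y = +-36 mm: level from the post to x = 17 (top at 224 mm), down into a V valley at x = 0, up to its tip at x = -18 mm (top at 226 mm). Bring the bar in along the stand's +x some 25 mm above this point: over the tips, with the hooks passing between bar and box top.
- pad_face (a point): Centre of the front face of the round rubber backing pad, 44 mm across, facing the stand's -x, 100 mm above the bench, the same height as the gland when the box hangs. At rest at x = 31.5 mm in the stand's frame; it moves with the pad.
- pad (a joint): Travel of the sprung pad in m: 0 = out (at rest), grows as it is pushed to the stand's +x, end stop at 0.012. Spring 1.6 N per mm: half way in, 0.006, is about 9.6 N.
- jar: Clear jar with a red lid, 65 mm across, 99 mm tall, standing straight ahead towards the back of the bench; bystander (another stands far right). Origin under its centre.
- mug: Green mug, 86 mm wide, 96 mm tall, near the left edge of the bench; bystander (another stands far right). Origin at its underside.

How it is judged:
By the outcome, as a careful person would: the job done as asked, in the order asked, and still so for the second after the job is handed in, while the arm keeps its last pose, push and grip.
It also fails if it takes over 72 s, if anything falls off the work surface, if the arm or the gripper's body presses on something with over 40 N, if the wrist force passes 120 N, or if a joint passes its speed limit or range.

## Working session

There is one attempt and no reset: what is moved stays moved. The work goes in short steps, each a Python script; the robot and the scene stay as the last script left them, time stands still between calls to the robot, and variables do not carry over. Pictures are saved under pics/ and viewed, at most 10 in all, crops included, and the job is handed in when it is done.

```bash
ls; mkdir -p pics
cat > h.py <<'E'
import numpy as np, cv2
from station import env, effector, solver, viewer, workorder, search_frame, tip_of
np.set_printoptions(precision=4,suppress=True)
def shot(c,n):
    s=env.sense(); p,d=viewer.read_camera(c); cv2.imwrite(f'pics/{n}.png',p[:,:,::-1]); np.savez(f'pics/{n}.npz',p=p,d=d,ee=s['ee_pos'],R=s['tcp_rot'])
    return p,d
def cloud(c,n):
    """world points for each pixel, of saved shot n"""
    f=np.load(f'pics/{n}.npz'); ci=viewer.camera_info(c); d=f['d']; K=np.array(ci['intrinsics']); h,w=d.shape
    u,v=np.meshgrid(np.arange(w),np.arange(h))
    q=cv2.undistortPoints(np.stack([u,v],-1).reshape(-1,1,2).astype(float),K,np.array(ci['dist_coeffs'])).reshape(h,w,2)
    P=np.stack([q[...,0]*d,-q[...,1]*d,-d],-1)
    if 'T_tool_cam' in ci:
        T=np.array(ci['T_tool_cam']); P=P@T[:3,:3].T+T[:3,3]; R,e=f['R'],f['ee']
    else: R,e=np.array(ci['rotation']),np.array(ci['eye'])
    W=P@np.array(R).T+e; W[d==0]=np.nan
    return f['p'],W
E
cat > a.py <<'E'
from h import *
for c in ['side','top']:
    shot(c,c+'0'); i=viewer.camera_info(c); print(c,i['eye'])
    for n in ['control_box','handle','gland_end','stand','hook_seat','pad_face','jar','mug']:
        for f in (tip_of,search_frame):
            try: print(c,n,f.__name__,[(np.round(r['at'],3).tolist(),round(r['score'],2)) for r in f(c,n)][:3])
            except Exception as e: print(n,f.__name__,e)
s=env.sense(); print(s['t'],s['ee_pos'],s['tcp_rot'],s['wrist_force'])
a=cv2.imread('pics/side0.png');b=cv2.imread('pics/top0.png')
cv2.imwrite('pics/both.png',cv2.resize(np.vstack([a,b]),None,fx=.71,fy=.71))
E
python3 a.py
```

```text
pics
side [ 0.6954 -0.8506  0.9334]
side control_box call [([0.566, 0.196, 0.002], 0.64), ([0.748, -0.042, 0.004], 0.6)]
side control_box call [([0.566, 0.152, 0.086], 0.69)]
side handle call [([0.568, 0.198, 0.163], 0.63)]
side handle call [([0.567, 0.153, 0.088], 0.95)]
side gland_end call [([0.498, 0.192, 0.041], 0.76)]
side gland_end call [([0.566, 0.144, 0.09], 0.78)]
side stand call [([0.569, -0.167, -0.001], 0.81)]
side stand call [([0.616, -0.195, 0.014], 0.66)]
side hook_seat call [([0.564, -0.163, 0.219], 0.7)]
side hook_seat call [([0.618, -0.192, 0.012], 0.58)]
side pad_face call [([0.602, -0.172, 0.1], 0.71), ([0.565, 0.197, 0.0], 0.52)]
side pad_face call [([0.609, -0.18, 0.11], 0.41)]
side jar call [([0.747, -0.043, 0.002], 0.88)]
side jar call [([0.747, -0.062, 0.079], 0.94), ([0.563, 0.15, 0.092], 0.37)]
side mug call [([0.516, 0.434, 0.0], 0.84)]
side mug call [([0.523, 0.412, 0.068], 0.87)]
top [0.4087 0.1036 1.5979]
top control_box call [([0.565, 0.2, -0.002], 0.56)]
top control_box call [([0.558, 0.197, 0.092], 0.91)]
top handle call [([0.568, 0.195, 0.16], 0.6)]
[... 154 characters left out ...]
5, 0.194, 0.101], 0.56)]
top stand call [([0.565, -0.17, 0.001], 0.94)]
top stand call [([0.604, -0.17, 0.011], 0.57)]
top hook_seat call [([0.566, -0.167, 0.218], 0.64), ([0.565, -0.169, 0.002], 0.6), ([0.518, 0.434, 0.002], 0.38)]
top hook_seat call [([0.606, -0.172, 0.013], 0.58)]
top pad_face call [([0.599, -0.176, 0.1], 0.4)]
top pad_face call [([0.603, -0.178, 0.104], 0.61)]
top jar call [([0.748, -0.044, 0.002], 0.89)]
top jar call [([0.74, -0.038, 0.099], 0.66)]
top mug call [([0.516, 0.435, -0.002], 0.82)]
top mug call [([0.525, 0.448, 0.041], 0.76)]
1.7 [0.232  0.6072 0.2146] [[-0.9341  0.3569  0.0001]
 [ 0.3569  0.9341  0.    ]
 [-0.0001  0.0001 -1.    ]] [ 0.4761 -0.6601  0.091 ]
```

View pics/both.png

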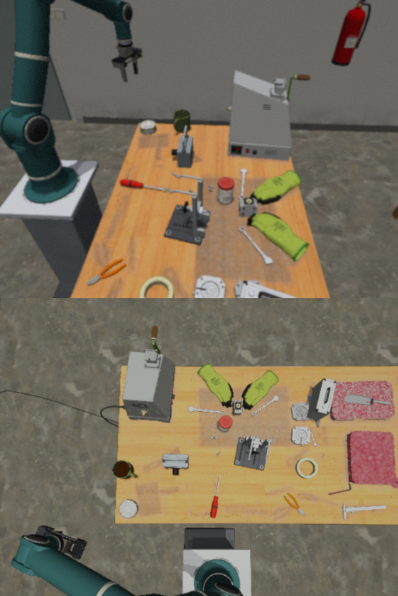

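Run:
```python
from h import *
for c in ['side','top']:
    p,W=cloud(c,c+'0'); z=W[...,2]
    def sel(x0,x1,y0,y1,z0,z1): return W[(W[...,0]>x0)&(W[...,0]<x1)&(W[...,1]>y0)&(W[...,1]<y1)&(z>z0)&(z<z1)][:, :]
    for n,b in dict(boxtop=(.5,.63,.11,.28,.088,.102),handle=(.5,.63,.11,.28,.148,.175),hooks=(.52,.68,-.26,-.08,.20,.24),base=(.48,.75,-.28,-.05,.007,.02),bench=(.3,.45,-.1,.1,-.02,.02)).items():
        q=sel(*b)
        if len(q)<5: print(c,n,len(q)); continue
        m=q.mean(0); r=cv2.minAreaRect((q[:,:2]*1000).astype(np.float32)); print(c,n,len(q),m,q.min(0),q.max(0),np.round(r[0],1),np.round(r[1],1),round(r[2],2))
        if n in('handle','hooks'):
            u,s,v=np.linalg.svd(q[:,:2]-m[:2],full_matrices=False); print('  axis',v[0])
```

```text
side boxtop 398 [0.5643 0.1876 0.0943] [0.5304 0.1293 0.088 ] [0.5935 0.2558 0.1019] [561.6 192.9] [126.9  61.8] 88.79
side handle 68 [0.5628 0.1838 0.1612] [0.5575 0.1355 0.1486] [0.5681 0.2474 0.1662] [562.4 191.5] [112.    8.6] 88.56
  axis [-0.022  -0.9998]
side hooks 410 [ 0.609  -0.1791  0.2175] [ 0.5397 -0.2296  0.2003] [ 0.6601 -0.126   0.2271] [ 599.1 -174.9] [ 92.6 107.5] 78.75
  axis [ 0.005 -1.   ]
side base 1872 [ 0.5979 -0.1873  0.0117] [ 0.5256 -0.2615  0.007 ] [ 0.7482 -0.0547  0.02  ] [ 636.4 -148.4] [217.4 189.2] 78.15
side bench 2235 [ 0.3775 -0.0094  0.0006] [ 0.3    -0.1    -0.0066] [0.45   0.1    0.0199] [375.   0.] [200. 150.] 89.99
top boxtop 530 [0.5608 0.1942 0.0952] [0.5314 0.1355 0.0881] [0.5951 0.2553 0.1018] [563.2 195.4] [119.9  63.6] 89.89
top handle 104 [0.5633 0.1967 0.1634] [0.5583 0.1407 0.1553] [0.5675 0.2521 0.1718] [563.6 196.4] [111.5   8.8] 88.93
  axis [-0.0167 -0.9999]
top hooks 231 [ 0.6071 -0.1735  0.2202] [ 0.5404 -0.2273  0.2012] [ 0.6591 -0.1237  0.2331] [ 600.1 -172.1] [ 92.1 107.6] 79.09
  axis [-0.2882 -0.9576]
top base 1221 [ 0.5956 -0.1645  0.0125] [ 0.4801 -0.2781  0.007 ] [ 0.7461 -0.0506  0.0199] [ 612.9 -164.5] [227.  266.4] 89.83
top bench 2369 [ 0.3775 -0.001   0.0006] [ 0.3    -0.0999 -0.0105] [0.4496 0.0985 0.0199] [374.6  -0.9] [149.6 198.5] 0.19
```

The picture shows the box near (180,460) in the lower view with its gland toward the robot. The stand is near (253,450), turned about -11°, the red-lidded jar is at (225,423), and all of this agrees with the networks. Next I check reachability for the grasp, hang and push poses.

```bash
cat >> h.py <<'E'
def Rdown(yaw,s=1):
    """tool down, tool y along s*(cos yaw, sin yaw)"""
    y=s*np.array([np.cos(yaw),np.sin(yaw),0]); z=np.array([0,0,-1.]); return np.stack([np.cross(y,z),y,z],1)
def Rpush(yaw,tilt,s=1):
    """tool z toward stand +x, dipped by tilt; tool y level"""
    ex=np.array([np.cos(yaw),np.sin(yaw),0]); z=np.cos(tilt)*ex-np.sin(tilt)*np.array([0,0,1]); y=s*np.array([-ex[1],ex[0],0]); return np.stack([np.cross(y,z),y,z],1)
E
python3 - <<'E'
from h import *
ya=np.radians(-11); ex=np.array([np.cos(ya),np.sin(ya),0]); S=np.array([.565,-.169,0])
print(np.array(viewer.camera_info('wrist')['T_tool_cam']),viewer.camera_info('wrist')['intrinsics'])
f=lambda p,R: solver.inverse_kinematics(p,R)
for s in (1,-1):
    print(s,'grasp',f([.563,.196,.14],Rdown(-.02,s)),'hover',f([.563,.196,.33],Rdown(-.02,s)))
    print(' pre',f(S-.09*ex+[0,0,.225],Rdown(ya,s)),'seat',f(S+[0,0,.30],Rdown(ya,s)))
    for t in (0,15,30,45,60,75,90):
        print(' push',t,f(S-.065*ex+[0,0,.1],Rpush(ya,np.radians(t),s)), f(S-.105*ex+[0,0,.1],Rpush(ya,np.radians(t),s)) is not None)
E
```

```text
[[ 0.0014  0.9598  0.2807  0.0797]
 [ 1.     -0.0017  0.0006 -0.0004]
 [ 0.001   0.2807 -0.9598 -0.1697]
 [ 0.      0.      0.      1.    ]] [[303.1453   0.     275.8127]
 [  0.     303.1453 211.2598]
 [  0.       0.       1.    ]]
1 grasp [-0.7294  0.4838  0.4433  1.8263 -0.2599  0.8888 -0.1854] hover [-0.7493  0.2896  0.4542  1.625  -0.1321  1.2576 -0.2907]
 pre [-0.513   0.2528  0.8895  1.9947 -0.2333  0.9982  0.2966] seat [-0.4446  0.3679  0.8892  1.7003 -0.3021  1.2184  0.3257]
 push 0 None False
 push 15 None False
 push 30 None False
 push 45 None False
 push 60 [ 0.8311  0.3597 -0.6338  2.3536  1.7933  0.1676 -0.0881] False
 push 75 [-0.0658  0.3222  0.3643  2.2175 -0.3624  0.3812  1.9661] True
 push 90 [-0.179   0.4467  0.5191  2.0261 -0.3208  0.7474  1.9147] True
-1 grasp [-0.2308  0.4758 -0.2084  1.7914  0.1226  0.8869  2.6273] hover [-0.3371  0.2871 -0.0682  1.597   0.0203  1.2581  2.7128]
 pre [-0.8107  0.4793  1.3749  2.0053 -0.5329  1.0985 -2.5313] seat [-0.6814  0.594   1.3585  1.7109 -0.5974  1.3361 -2.5418]
 push 0 None False
 push 15 None False
 push 30 None False
 push 45 None False
 push 60 [-0.1402  0.2952  0.4554  2.4098  4.3491  0.1756  0.3958] False
 push 75 [-0.2854  0.355   0.6288  2.2299 -0.5952  0.419  -0.9539] True
 push 90 [-0.6268  0.7376  1.1966  2.0492 -0.8554  0.9778 -0.735 ] True
```

Run:
```python
from h import *
ya=np.radians(-11); S=np.array([.565,-.17,0])
for n,p,R,names in (('wb',[.563,.196,.34],Rdown(-.02),['handle','control_box','gland_end']),('ws',S+[0,0,.40],Rdown(ya),['hook_seat','stand','pad_face'])):
    env.reach(p,R); env.pause(.2); shot('wrist',n)
    for k in names: print(k,[(np.round(r['at'],4).tolist(),round(r['score'],2)) for r in tip_of('wrist',k)][:2])
    pic,W=cloud('wrist',n); z=W[...,2]
    def sel(x0,x1,y0,y1,z0,z1): return W[(W[...,0]>x0)&(W[...,0]<x1)&(W[...,1]>y0)&(W[...,1]<y1)&(z>z0)&(z<z1)]
    for m,b in (dict(boxtop=(.5,.63,.11,.28,.088,.102),handle=(.5,.63,.11,.28,.155,.175)) if n=='wb' else dict(hooks=(.52,.7,-.26,-.08,.195,.24))).items():
        q=sel(*b); r=cv2.minAreaRect((q[:,:2]*1000).astype(np.float32)); print(m,len(q),q.mean(0),q.min(0),q.max(0),np.round(r[0],1),np.round(r[1],1),round(r[2],2))
        if m=='hooks':
            # fit: two level bars: rotate into stand frame for trial yaws, split by side
            best=None
            for yaw in np.radians(np.arange(-16,-5,.25)):
                c,s=np.cos(yaw),np.sin(yaw); d=q-S; X=d[:,0]*c+d[:,1]*s; Y=-d[:,0]*s+d[:,1]*c
                k=(X<.06); L=Y[k&(Y>0)]; Rr=Y[k&(Y<0)]; v=L.var()*len(L)+Rr.var()*len(Rr)
                if best is None or v<best[0]: best=(v,yaw,L.mean(),Rr.mean(),X.min(),len(L),len(Rr))
            print('fit yaw',np.degrees(best[1]),best)
print(env.sense()['t'])
a=cv2.imread('pics/wb.png');b=cv2.imread('pics/ws.png')
cv2.imwrite('pics/both2.png',cv2.resize(np.vstack([a,b]),None,fx=.71,fy=.71))
```

```text
handle [([0.5669, 0.1929, 0.1604], 0.96)]
control_box [([0.5671, 0.1985, -0.0035], 0.9)]
gland_end [([0.5008, 0.1991, 0.0414], 0.79)]
boxtop 3080 [0.5633 0.1981 0.0946] [0.531  0.1342 0.0881] [0.5945 0.2549 0.1   ] [563.6 194.5] [120.9  61.6] 87.93
handle 694 [0.5642 0.1985 0.1628] [0.559  0.1389 0.1552] [0.5691 0.2521 0.166 ] [564.3 195.5] [113.3   8.5] 88.92
hook_seat [([0.5721, -0.1648, 0.2187], 0.72)]
stand [([0.5674, -0.168, 0.0014], 0.81)]
pad_face [([0.6013, -0.1716, 0.1013], 0.66)]
hooks 1587 [ 0.6092 -0.1728  0.2191] [ 0.5395 -0.2278  0.195 ] [ 0.6612 -0.1247  0.2266] [ 600.1 -173.7] [ 91.  108.9] 79.26
fit yaw -10.75 (np.float64(0.004612939935757954), np.float64(-0.18762289458939044), np.float64(0.039491428539619365), np.float64(-0.03198974244956469), np.float64(-0.019341902359691708), 481, 449)
5.8417
```

View pics/both2.png

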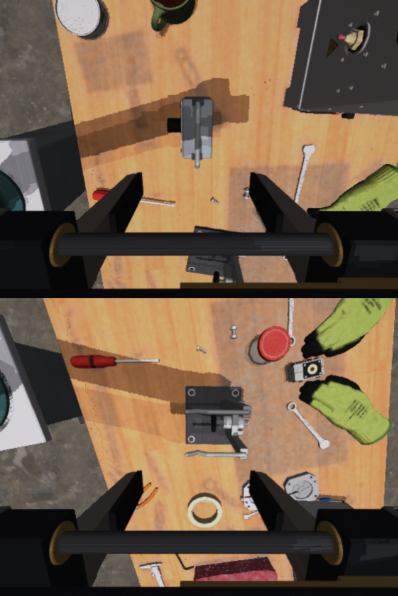

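The upper view shows the box square-on at (197,130) with its bar at about (197,130). The lower view shows the two hooks at about (215,405) and (215,453), pointing toward the robot, which fits yaw -10.9°. Now I grasp and lift.

Run:
```python
from h import *
B=np.array([.565,.1955,0]); R=Rdown(np.radians(-1.1))
env.reach(B+[0,0,.25],R); env.movel(B+[0,0,.141],rate=.12); env.pause(.2)
effector.grasp(30); env.pause(.2); s=env.sense(); print(s['t'],s['ee_pos'],s['gripper_width'],s['grasp_force'],s['wrist_force'])
env.movel(B+[0,0,.26],rate=.1); env.pause(.3)
s=env.sense(); print(s['t'],s['ee_pos'],s['gripper_width'],s['grasp_force'],s['wrist_force'])
ya=np.radians(-10.9); ex=np.array([np.cos(ya),np.sin(ya),0]); S=np.array([.5665,-.1665,0])
env.movel(np.array([.50,.10,.26]),rate=.15)
env.movel(S-.10*ex+[0,0,.245],frame=Rdown(ya),rate=.13); env.pause(.5)
s=env.sense(); print(s['t'],s['ee_pos'],s['gripper_width'],s['grasp_force'],s['wrist_force'],s['moment'])
shot('wrist','pre')
for c in ('wrist','top'):
    if c!='wrist': shot(c,'pre_'+c)
    for k in ('handle','gland_end','hook_seat'): print(c,k,[(np.round(r['at'],4).tolist(),round(r['score'],2)) for r in tip_of(c,k)][:2])
shot('side','pre_side')
a=cv2.imread('pics/pre.png');b=cv2.imread('pics/pre_side.png')[100:400,150:420]
b=cv2.resize(b,(560,622))
cv2.imwrite('pics/both3.png',cv2.resize(np.vstack([a,b]),None,fx=.57,fy=.57))
```

```text
10.0 [0.565  0.1955 0.141 ] 0.0078025736953008466 29.997855126857758 [ 0.361  -0.7768 -0.5983]
11.6417 [0.5649 0.1954 0.2597] 0.007945993493703117 29.995042383670807 [ 0.6215 -0.1531 -5.3193]
15.1333 [ 0.4683 -0.1476  0.245 ] 0.007981872886252872 29.996277987957 [ 0.0089 -0.1981 -4.541 ] [-0.0277  0.0702  0.0044]
wrist handle [([0.4638, -0.1472, 0.2661], 0.63), ([0.5681, -0.1689, 0.0018], 0.28)]
wrist gland_end [([0.4052, -0.1367, 0.1436], 0.68)]
wrist hook_seat [([0.5686, -0.1688, 0.2201], 0.8), ([0.4709, -0.1453, 0.1023], 0.67)]
top handle [([0.4715, -0.1492, 0.2657], 0.9)]
top gland_end [([0.4062, -0.1351, 0.1487], 0.94)]
top hook_seat [([0.5656, -0.1705, 0.2186], 0.75)]
```

View pics/both3.png

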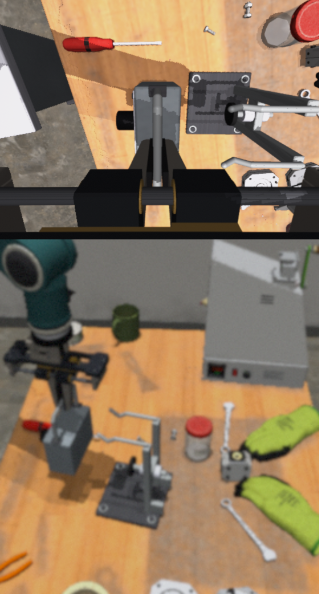

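The upper part shows the box with its gland at (124,120) facing the robot, and the hooks ahead at (285,105) and (265,160). The lower part shows the box hanging level in front of the hooks. Next I move it over the tips and lower it.

Run:
```python
from h import *
ya=np.radians(-10.9); ex=np.array([np.cos(ya),np.sin(ya),0]); S=np.array([.567,-.1673,0])
p0=S-.10*ex
env.movel(p0+[0,0,.228],rate=.08); env.movel(S+[0,0,.228],rate=.06); env.pause(.3)
s=env.sense(); f0=s['wrist_force']; print(s['t'],s['ee_pos'],f0)
z=.207; env.movel(S+[0,0,z],rate=.05); env.pause(.1)
while z>.1985:
    s=env.sense(); df=s['wrist_force']-f0; print(round(z,4),df,s['moment'])
    if df[2]>3.5 or np.hypot(*df[:2])>8: break
    z-=.001; env.movel(S+[0,0,z],rate=.02); env.pause(.1)
print(env.sense()['t'],env.sense()['ee_pos'])
shot('wrist','seat'); shot('side','seat_side')
for k in ('handle','hook_seat','gland_end'): print(k,[(np.round(r['at'],4).tolist(),round(r['score'],2)) for r in tip_of('side',k)][:2])
a=cv2.imread('pics/seat.png');b=cv2.resize(cv2.imread('pics/seat_side.png')[180:370,190:360],(560,626))
cv2.imwrite('pics/both4.png',cv2.resize(np.vstack([a,b]),None,fx=.57,fy=.57))
```

```text
18.0667 [ 0.567  -0.1673  0.228 ] [ 0.0874 -0.5723 -4.7202]
0.207 [-1.4028  0.867   0.0955] [-0.0351  0.0025  0.0513]
0.206 [1.0794 0.903  0.7281] [-0.0385  0.0492  0.0493]
0.205 [-0.9776  0.3675 -0.297 ] [-0.0732  0.1026 -0.0214]
0.204 [-0.1812 -0.4708 -0.8873] [-0.1175  0.0434  0.0519]
0.203 [0.5573 0.0155 0.3025] [-0.0769  0.0891 -0.0164]
0.202 [0.7046 0.4628 0.7356] [-0.0579  0.0666  0.0615]
0.201 [ 1.0592 -0.3912 -0.5035] [-0.0808  0.0968 -0.0168]
0.2 [0.8678 0.5018 2.4089] [-0.1079 -0.1688 -0.041 ]
0.199 [ 2.3035 -0.2447  8.0615] [-0.1378 -0.4024  0.0264]
21.5333 [ 0.5679 -0.1676  0.1997]
handle []
hook_seat [([0.5631, -0.1644, 0.2185], 0.78)]
gland_end [([0.5028, -0.1592, 0.1011], 0.86)]
```

View pics/both4.png

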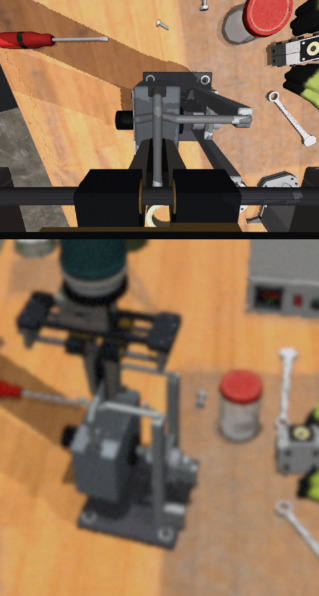

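The upper part shows the bar at (160,120) lying across the hook at (205,118). The lower part shows the box hung in front of the posts, upright. The hooks took the weight at TCP z 0.200, as expected for the valley. I'll release, retreat and check.

Run:
```python
from h import *
ya=np.radians(-10.9); ex=np.array([np.cos(ya),np.sin(ya),0]); S=np.array([.567,-.1673,0])
s=env.sense(); env.movel(S+[0,0,.2],rate=.02)
effector.release(); env.pause(.2)
env.movel(S+[0,0,.36],rate=.12); env.pause(.3)
print(env.sense()['t'],env.sense()['wrist_force'],env.sense()['gripper_width'])
shot('wrist','hung'); 
for k in ('handle','gland_end','control_box'): print('wrist',k,[(np.round(r['at'],4).tolist(),round(r['score'],2)) for r in tip_of('wrist',k)][:2])
shot('top','hung_top')
for k in ('handle','gland_end'): print('top',k,[(np.round(r['at'],4).tolist(),round(r['score'],2)) for r in tip_of('top',k)][:2])
pic,W=cloud('wrist','hung'); z=W[...,2]; d=W-S; X=d@ex; Y=d@np.array([-ex[1],ex[0],0])
for n,m in dict(top=(abs(z-.154)<.006)&(abs(X)<.04)&(abs(Y)<.07),bar=(abs(z-.2215)<.008)&(abs(X)<.013)&(abs(Y)<.028)).items():
    q=np.stack([X,Y,z],-1)[m]; r=cv2.minAreaRect((q[:,:2]*1000).astype(np.float32)); print(n,len(q),q.mean(0),np.round(r[0],1),np.round(r[1],1),round(r[2],1))
for t in (70,75,78):
    R=Rpush(ya,np.radians(t)); print(t,[solver.inverse_kinematics(S-a*ex+[0,0,b],R) for a,b in ((.13,.30),(.115,.30),(.115,.097),(.068,.097))])
cv2.imwrite('pics/hung_s.png',cv2.imread('pics/hung.png'))
```

```text
25.3 [ 0.0684  0.6924 -0.197 ] 0.0920534373590913
wrist handle [([0.5663, -0.1657, 0.2195], 0.63)]
wrist gland_end [([0.505, -0.1545, 0.1042], 0.71)]
wrist control_box [([0.5718, -0.166, 0.0538], 0.56)]
top handle [([0.5744, -0.1668, 0.2152], 0.81), ([0.5054, -0.1554, 0.105], 0.59)]
top gland_end [([0.506, -0.153, 0.1019], 0.55)]
top 3148 [0.0006 0.0034 0.1529] [0.5 0.8] [118.1  61.2] 89.8
bar 445 [ 0.001  -0.0005  0.2215] [ 0.9 -0.3] [ 8.7 55.3] 0.0
70 [array([-0.5939, -0.2735,  0.7298,  2.2136,  0.2741,  0.7981,  1.3709]), array([-0.5803, -0.2258,  0.7401,  2.188 ,  0.2242,  0.7811,  1.4218]), array([ 0.0286,  0.2325,  0.2517,  2.3813, -0.4209,  0.2032,  2.0429]), array([ 0.0489,  0.2986,  0.2268,  2.28  , -0.3832,  0.2375,  1.9928])]
75 [array([-0.5357, -0.1908,  0.7119,  2.1521,  0.1641,  0.8776,  1.4754]), array([-0.5116, -0.1446,  0.7096,  2.125 ,  0.1184,  0.8672,  1.5209]), array([-0.1192,  0.2597,  0.4179,  2.3268, -0.3883,  0.3374,  2.0048]), array([-0.0657,  0.3258,  0.3597,  2.2225, -0.368 ,  0.3726,  1.9697])]
78 [array([-0.4951, -0.1418,  0.694 ,  2.1152,  0.1097,  0.9283,  1.5274]), array([-0.4691, -0.098 ,  0.6874,  2.0874,  0.0696,  0.9215,  1.5667]), array([-0.1514,  0.2792,  0.456 ,  2.2904, -0.3548,  0.4118,  1.9695]), array([-0.0982,  0.3454,  0.3996,  2.1853, -0.3465,  0.4488,  1.9456])]
```

View pics/hung.png

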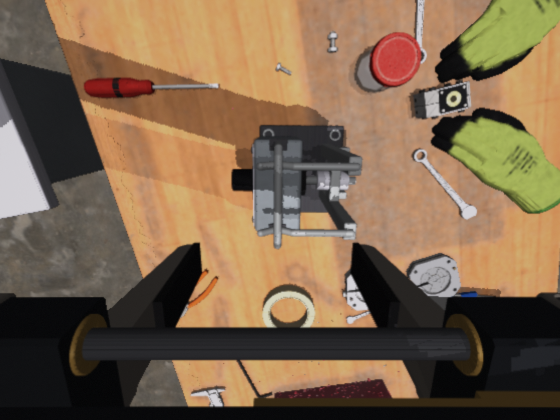

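The box hangs square: bar at (277,195) over both hooks at (325,165) and (325,233), gland at (240,180) facing the robot, jar untouched. I'll shut the fingers and bring them in front of the gland.

Run:
```python
from h import *
ya=np.radians(-10.9); ex=np.array([np.cos(ya),np.sin(ya),0]); S=np.array([.567,-.1670,0]); R=Rpush(ya,np.radians(75))
env.movel(S-.115*ex+[0,0,.36],rate=.15); effector.grasp(10)
env.reach(S-.115*ex+[0,0,.30],R)
env.movel(S-.115*ex+[0,0,.097],rate=.1); env.pause(.4)
def F(n=8):
    v=[]
    for _ in range(n): v.append(env.sense()['wrist_force']); env.pause(.04)
    return np.mean(v,0)
f0=F(); np.save('f0.npy',f0); s=env.sense(); print(s['t'],s['ee_pos'],s['gripper_width'],f0)
a=.09; env.movel(S-a*ex+[0,0,.097],rate=.04)
while a>.066:
    df=F(4)-f0; print(round(a,4),round(-df@ex,2),df)
    if -df@ex>2: break
    a-=.002; env.movel(S-a*ex+[0,0,.097],rate=.03)
s=env.sense(); print(s['t'],s['ee_pos'],(s['ee_pos']-S)@ex)
shot('side','push'); cv2.imwrite('pics/push_c.png',cv2.resize(cv2.imread('pics/push.png')[180:370,170:360],(600,600)))
```

```text
32.0833 [ 0.454  -0.1453  0.097 ] 0.00041185636963468456 [-0.2609 -0.1128 -0.2075]
0.09 0.08 [-0.0035  0.417   0.1035]
0.088 -0.29 [0.3983 0.5274 0.2251]
0.086 -0.15 [ 0.1479 -0.0345  0.2696]
0.084 -0.38 [ 0.3715 -0.0965  0.114 ]
0.082 0.22 [-0.1493  0.3833  0.703 ]
0.08 -0.36 [0.3838 0.0665 0.4434]
0.078 -0.6 [0.7179 0.5405 0.0921]
0.076 -0.08 [ 0.0787 -0.0083  0.099 ]
0.074 -0.22 [ 0.2034 -0.0957  0.2158]
0.072 -0.67 [0.7184 0.2048 0.1904]
0.07 1.77 [-1.8026  0.0182 -0.109 ]
0.068 5.27 [-5.2381  0.6631 -0.9062]
37.6083 [ 0.4988 -0.1537  0.0962] -0.0695038890324251
```

View pics/push_c.png

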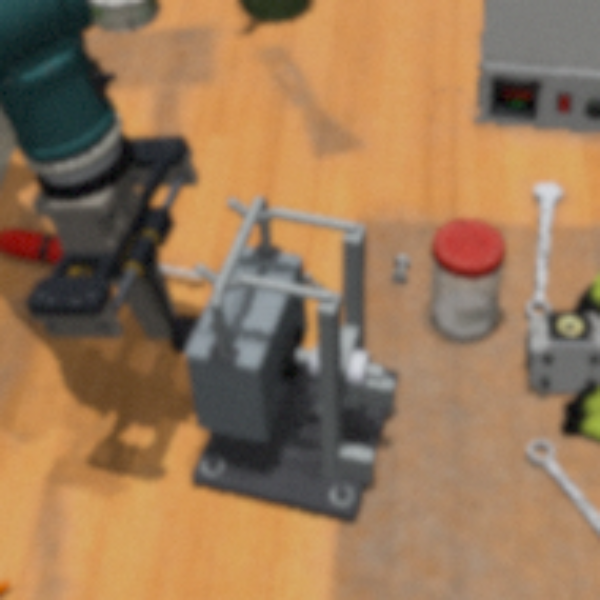

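The fingertips press the gland at (180,330), and the box hangs upright on both hooks. The contact force is 5.3 N, so I continue up to about 9.5 N.

Run:
```python
from h import *
ya=np.radians(-10.9); ex=np.array([np.cos(ya),np.sin(ya),0]); S=np.array([.567,-.1670,0]); f0=np.load('f0.npy')
def F(n=8):
    v=[]
    for _ in range(n): v.append(env.sense()['wrist_force']); env.pause(.04)
    return np.mean(v,0)
a=.068
for i in range(12):
    df=F(8)-f0; s=env.sense(); print(round(a,4),round(-df@ex,2),df,(s['ee_pos']-S)@ex,s['ee_pos'][2])
    e=9.4-(-df@ex)
    if abs(e)<.4: break
    a-=np.clip(e/1.3,-1,1)*.001; env.movel(S-a*ex+[0,0,.097],rate=.02); env.pause(.1)
env.pause(.8); df=F(15)-f0; s=env.sense(); print('final',s['t'],-df@ex,df,(s['ee_pos']-S)@ex)
shot('side','end'); cv2.imwrite('pics/end_c.png',cv2.resize(cv2.imread('pics/end.png')[180:370,170:360],(600,600)))
for k in ('pad_face','gland_end','handle'): print(k,[((np.array(r['at'])-S)@ex,r['at'][2],round(r['score'],2)) for r in tip_of('side',k)][:1])
```

```text
0.068 4.92 [-4.8196  0.9649 -0.9623] -0.06949387472662485 0.09621349911120035
0.067 6.0 [-5.9149  0.9896 -1.2887] -0.06903935027745885 0.09593505392999119
0.066 7.2 [-7.1014  1.1761 -0.6863] -0.06856332052915616 0.0956962441583109
0.065 8.04 [-7.967   1.1449 -0.5892] -0.06810872185805601 0.09543667627968169
0.064 9.12 [-9.0314  1.3318 -0.6543] -0.06760928773698219 0.09522650552403579
final 42.15 9.105251934752562 [-9.0221  1.3003 -0.4062] -0.06754983802097722
pad_face [(np.float64(0.039793223149130724), 0.1037, 0.54)]
gland_end [(np.float64(-0.05933918727241555), 0.0971, 0.59)]
handle [(np.float64(0.0016766261111333639), 0.2177, 0.9)]
```

View pics/end_c.png

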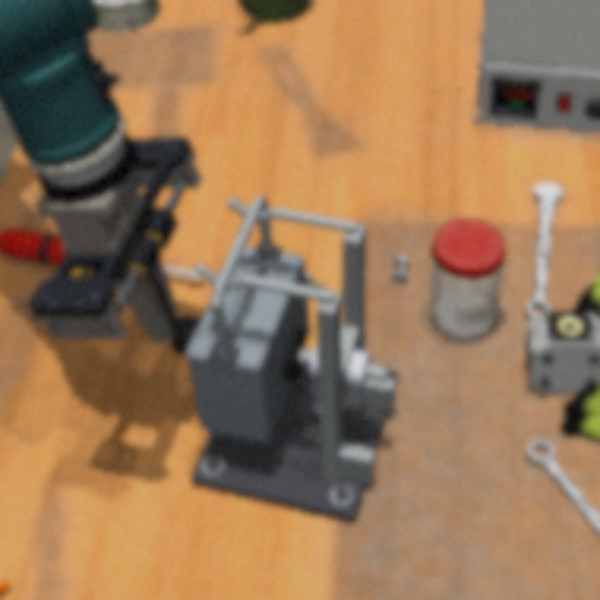

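The push is steady at 9.1 N, with fingertips on the gland at (185,335) and the bar still in both hooks. The pad depth is uncertain, so I cross-check it through the box's tilt from depth: a pad at 6 mm means about 3.6° of tilt.

Run:
```python
from h import *
ya=np.radians(-10.9); ex=np.array([np.cos(ya),np.sin(ya),0]); ey=np.array([-ex[1],ex[0],0]); S=np.array([.567,-.1670,0])
shot('wrist','endw'); shot('top','end_top')
def fit(q,dep):  # robust plane: coordinate dep as function of the other two
    o=[i for i in range(3) if i!=dep]; m=np.ones(len(q),bool)
    for _ in range(6):
        A=np.c_[q[:,o],np.ones(len(q))]; c=np.linalg.lstsq(A[m],q[m,dep],rcond=None)[0]; r=q[:,dep]-A@c; m=abs(r)<max(2.5*np.median(abs(r[m])),.001)
    return c,m.sum(),r[m].std()
for c,n in (('side','seat_side'),('side','push'),('side','end'),('top','hung_top'),('top','end_top'),('wrist','hung'),('wrist','endw')):
    p,W=cloud(c,n); d=W-S; L=np.stack([d@ex,d@ey,W[...,2]],-1)
    X,Y,Z=L[...,0],L[...,1],L[...,2]
    for nm,m,dep in (('top',(abs(X)<.027)&(abs(Y)<.055)&(abs(Z-.154)<.012),2),('front',(abs(X+.03)<.015)&(abs(Y)<.056)&(abs(Y)>.02)&(Z<.148)&(Z>.068),0)):
        q=L[m]
        if len(q)<60: continue
        k,cnt,sd=fit(q,dep); print(n,nm,cnt,'sd %.4f'%sd,'tilt deg %.2f'%np.degrees(np.arctan(k[0] if dep==2 else k[1])),'value at ref', k@([0,0,1] if dep==2 else [0,.1,1]))
print(env.sense()['t'])
```

```text
seat_side top 384 sd 0.0009 tilt deg -0.94 value at ref 0.1533109530776466
push top 420 sd 0.0010 tilt deg 1.41 value at ref 0.15269778068001094
end top 410 sd 0.0010 tilt deg 2.16 value at ref 0.15271008345515125
hung_top top 264 sd 0.0020 tilt deg 1.44 value at ref 0.15323220826489087
end_top top 391 sd 0.0025 tilt deg 1.93 value at ref 0.15302492955675742
end_top front 44 sd 0.0004 tilt deg -1.73 value at ref -0.026534009522674894
hung top 2017 sd 0.0005 tilt deg 0.23 value at ref 0.15302233908147844
hung front 92 sd 0.0005 tilt deg 22.58 value at ref -0.04949879933834398
endw top 340 sd 0.0009 tilt deg 39.17 value at ref 0.16960036072745796
endw front 1056 sd 0.0004 tilt deg -2.54 value at ref -0.026081479368378693
42.45
```

Tilt of 2.5–3.1° puts the pad at about 4–5 mm, against 5.7 mm from the force. A slightly firmer 10 N sits well within both readings.

Run:
```python
from h import *
ya=np.radians(-10.9); ex=np.array([np.cos(ya),np.sin(ya),0]); S=np.array([.567,-.1670,0]); f0=np.load('f0.npy')
env.movel(S-.0631*ex+[0,0,.097],rate=.02); env.pause(1.)
v=[]
for _ in range(20): v.append(env.sense()['wrist_force']-f0); env.pause(.04)
v=np.array(v); print(-(v@ex).mean(),(v@ex).std(),(env.sense()['ee_pos']-S)@ex,env.sense()['t'])
if 8.5<-(v@ex).mean()<11.2: print(workorder.finish_job())
```

```text
10.081707723565202 0.5003348511105928 -0.06716747094526325 44.5333
the job is handed in; nothing more can be done
None
```

The box hangs by its handle on both hooks with the gland facing away from the stand. I let go of it, and the arm now holds a steady push of about 10 N on the gland; the pad is roughly 5 mm in by camera and 6 mm by force, well short of its 12 mm stop. I handed the job in at 44.5 s and did not touch the jar or the mug.

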